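# Feel out the free play of a grinder's adjusting handle

### The arm

A 6-joint arm with a two-finger parallel gripper is mounted at the origin on a cart in front of the work surface, level with it; the furniture and walls round the work are solid. World frame = base frame: x ahead of the robot, y to its left, z up, the work surface at z = 0. Lengths are in m, angles in rad, forces in N, time in s.
With the tool pointing down it reaches from about 0.25 to 0.85 m from the base axis. Payload 12.5 kg.
Tool frame: the origin (TCP) lies at the very end of the fingers, on their centre line; the grasp point (between the pads) lies 19 mm behind it (r.grip_point_offset is the distance from the TCP to the grasp point, in m); z points along the fingers, y is the direction in which the jaws open and shut (so a half turn about z gives the same grasp; the last joint's range is limited). The gripper opens to 93 mm and grips with 3 to 60 N. Pads are 15 mm wide; open, the fingers measure 128 mm over their backs; the gripper's body (75 mm by 188 mm) begins 65 mm behind the grasp point.
Start: joints at [-1.26, 0.351, 1.652, -0, 1.139, -0.085], TCP at [0.212, -0.507, 0.219] pointing down, gripper open.
Joint ranges: [-2.75, 2.75], [-0.79, 2.1], [0.01, 2.65], [-1.57, 4.71], [0.07, 3.14], [-2.87, 2.87]. Speed limits (rad/s): [2.22, 2.22, 2.79, 3.14, 3.14, 3.14].

### API

Orientations are given as [roll, pitch, yaw] about the fixed x, y, z axes, in that order (R = Rz(yaw) Ry(pitch) Rx(roll)).
In Python, from plant import r gives the robot as it stands.
- The arm moves only by the shell command python3 -m creep 'ROWS' [FORCE]. ROWS is JSON, one flat list of numbers, 5 for each row, row after row: the shift along the tool's x, y, z each as a share of 0.5 m, from -1 to 1, then the turn about the tool's z as a share of pi/2 rad, from -1 to 1, then the finger opening in mm, from 0 to 93. A call has 1 to 5 rows; each row is the pose to reach, as a shift and turn from the pose measured when the call began, along the tool's axes at that moment; what a row does not reach only later rows make up. A row lasts 1/12 s, in which the tool goes at most 41.7 mm and 7.16 degrees, less where a joint would pass 70% of its speed; a pose out of reach is approached as far as the arm can. A call with a number of a shift or a turn outside -1 to 1 is refused whole. A call with a gripper value outside its range is refused whole. The fingers move at their own pace and stop on an object; FORCE is the grip in N (left out, the last holds). Time passes only in rows, so rows that repeat a pose let the fingers close. It gives the time, the measured TCP pose, the force and the opening at its end, in the units of the state.
- r.state(): the state, without advancing time (a new reading comes with each control period).
- r.capture(name): name is "side" or "top" or "wrist"; returns the picture (420x560x3 uint8, red, green, blue); there is no depth.
- r.get_calibration(name): a dict with "K" (3x3 intrinsics, pixels), "pose" (4x4, takes a point from camera to world coordinates); the wrist camera has in their place "tool_from_camera" (4x4, takes a point from camera to tool coordinates, whose origin is the TCP and whose axes are the flange's). Camera axes: x right, y up, looking along -z (the intrinsics and any distortion apply to the point x, -y, -z); pixel columns grow to the right and rows downward; lengths in m; the calibration is good to about 2 mm. A picture is of the moment at which its call begins: read the wrist's pose just before it. get_calibration takes no time and is no camera call.
- r.job_done(): hands the job in, once; it reports no verdict.
The state is a dict: "clock": time; "q": joint angles; "qd": joint speeds; "effort": joint torques, N m; "eef_pos": TCP position; "eef_rot": TCP orientation; "ft_force": force on the tool from outside, world axes, zero at the start; "moment": the same for the moment, N m; "gripper_width": finger opening in m.
Only numpy, scipy, OpenCV 4.12 (cv2) and the standard library are available. Lean on these libraries where they do the work, as an engineer would, in place of code of your own. Each camera call takes 0.05 s, during which the arm holds its last target.

### The job

This grind adjuster's handle has slack before it takes hold of the dark grind ring: swing the handle anticlockwise (seen from above) until you clearly feel the springy resistance and rest there a moment, then swing it clockwise until it resists on that side too and rest there a moment, so that the handle itself pushes the red and the blue drag pointer to the two ends of its free play. Be gentle: do not strain the handle against the ring or drag the ring round, do not touch the pointers yourself and leave the things standing nearby alone. Finally leave the handle loose between the two pointers, well clear of both, and let go.

Things in the scene. Friction and masses are not known exactly. Their poses are not given: they have to be found in the camera images.
- dial_center (a point): centre of the white dial of the adjuster, on the axis (vertical) of handle, pointers and ring; the dial, radius 70 mm, faces up and its surface is this point, 46 mm above the counter. The adjuster is bolted down: grey base plate 180x180 mm, 10 mm thick, below the dial an aluminium housing and the grind ring. The point's x axis points away from the handle's zero direction
- grind_handle (a joint): angle of the handle about the vertical axis in rad, positive anticlockwise seen from above; at 0 the handle's arm points along -x of point dial_center. Steel arm 14 mm wide, top 68 mm above the counter. At an unknown angle, different on each side (0.2 to 0.58 rad from zero), a hidden springy coupling inside meets the grind ring
- handle_grip (a point): middle of the upright black round grip at the end of the handle's arm: 16 mm in diameter, 100 mm from the axis, its free length from 72 to 128 mm above the counter; this point is 103 mm above the counter. It is fixed to the arm and can be taken between the fingers from above or pushed sideways
- handle_pin (a point): short steel pin, 8 mm in diameter, under the handle's arm, 62 mm from the axis, that pushes the drag pointers; 54 mm above the counter
- grind_ring (a joint): angle of the dark knurled grind ring (outer radius 80 mm, 14 to 36 mm above the counter, below the dial) in rad, positive anticlockwise; it is today's grind setting and is held by friction. Felt at the handle's grip: free swing about 0.5 N; once the coupling has met the ring the force rises by about 1 N per mm of grip travel; 9 N is too much, 10 N drags the ring round
- ring_mark (a point): yellow mark on the top outer edge of the grind ring, 76 mm from the axis; shows whether the ring has shifted
- red_pointer (a joint): angle of the red drag pointer, rad, positive anticlockwise; it stands on the anticlockwise side of the handle, stays where it is pushed, and its value is the handle angle at which the handle touches it
- red_pointer_pin (a point): upright pin of the red pointer, 6 mm in diameter, 62 mm from the axis, 54 mm above the counter; the handle's pin touches it when their centres are 7 mm apart
- blue_pointer (a joint): angle of the blue drag pointer, rad, positive anticlockwise; it stands on the clockwise side of the handle, otherwise as the red one
- blue_pointer_pin (a point): upright pin of the blue pointer, 6 mm in diameter, 62 mm from the axis, 54 mm above the counter; touched at 7 mm between centres
- tamper_mid (a point): middle of a coffee tamper with dark turned handle, 58 mm in diameter and 98 mm high, standing loose beside the adjuster; leave alone
- cup_mid (a point): middle of a small steel dosing cup, 62x85x50 mm, standing loose; leave alone
- brush_mid (a point): middle of a wooden brush, 54x170x14 mm, lying loose; leave alone

How it is judged:
By the outcome, as a careful person would: the job done as asked, in the order asked, and still so for the second after the job is handed in, with the robot touching nothing.
It also fails if it takes over 64 s, if anything falls off the work surface, if the arm or the gripper's body presses on something with over 40 N, if the wrist force passes 120 N, or if a joint passes its speed limit or range.

## Working session

There is one attempt and no reset: what is moved stays moved. The work goes in short steps, Python scripts to look and compute and a shell command to move; the robot and the scene stay as the last step left them, time stands still between calls to the robot, and variables do not carry over. Pictures are saved under pics/ and viewed, and the job is handed in when it is done.

```bash
ls; mkdir -p pics
python3 - <<'E'
from plant import r
import cv2,json
s=r.state();print(s)
for n in("top","side"):
    im=r.capture(n);cv2.imwrite(f"pics/{n}0.png",im[:,:,::-1])
    c=r.get_calibration(n);print(n,c)
print(r.get_calibration("wrist"), r.grip_point_offset)
E
```

```text
pics
{'clock': 0.0, 'q': array([-1.25961178e+00,  3.51247211e-01,  1.65247886e+00,  1.28842807e-05,
        1.13908624e+00, -8.46412828e-02]), 'qd': array([-7.60640653e-04, -1.12218760e-03, -3.70172136e-05, -1.62158188e-03,
       -8.59276556e-04,  2.56072474e-04]), 'effort': array([-3.47350679e-04, -4.97325361e+01, -2.85256165e+01,  6.99320482e-02,
        2.56769301e-02, -7.13048053e-05]), 'eef_pos': array([ 0.21195594, -0.50711827,  0.2180746 ]), 'eef_rot': array([-3.14037836e+00, -1.14763342e-04,  3.95820364e-01]), 'ft_force': array([-0.32293617,  0.59685039,  0.50800405]), 'moment': array([0.0249596 , 0.01648773, 0.01109853]), 'gripper_width': 0.09301686887505624}
top {'K': array([[492.78154722,   0.        , 283.79732385],
       [  0.        , 492.78154722, 214.66839575],
       [  0.        ,   0.        ,   1.        ]]), 'pose': array([[-0.02144668,  0.99256126, -0.11984229,  0.52807065],
       [-0.9990766 , -0.02574091, -0.03439981, -0.01587242],
       [-0.03722876,  0.11899387,  0.99219679,  1.05842056],
       [ 0.        ,  0.        ,  0.        ,  1.        ]])}
sid
[... 342 characters left out ...]
      [-9.02052438e-04,  7.96586975e-01,  6.04523265e-01,
         6.35725911e-01],
       [ 0.00000000e+00,  0.00000000e+00,  0.00000000e+00,
         1.00000000e+00]])}
{'K': array([[293.51752048,   0.        , 279.29991336],
       [  0.        , 293.51752048, 207.58628077],
       [  0.        ,   0.        ,   1.        ]]), 'tool_from_camera': array([[ 1.09998292e-03,  9.61630522e-01,  2.74345638e-01,
         7.69184485e-02],
       [ 9.99999349e-01, -9.74796812e-04, -5.92638679e-04,
        -9.97845292e-04],
       [-3.02468189e-04,  2.74346111e-01, -9.61630969e-01,
        -1.65848166e-01],
       [ 0.00000000e+00,  0.00000000e+00,  0.00000000e+00,
         1.00000000e+00]])} 0.0188
```

View pics/top0.png

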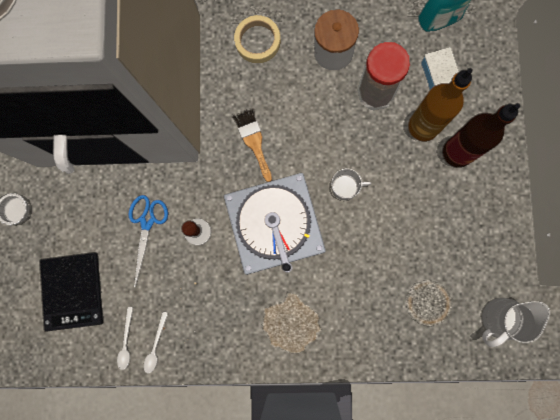

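View pics/side0.png

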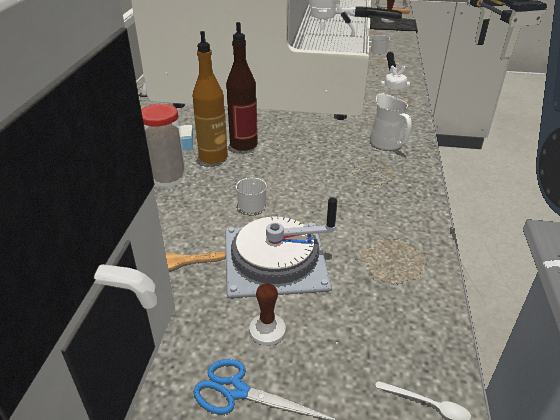

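Run:
```python
import cv2
im=cv2.imread("pics/top0.png")[165:285,210:340]
cv2.imwrite("pics/topz.png",cv2.resize(im,None,fx=5,fy=5,interpolation=cv2.INTER_CUBIC)[:, :])
im=cv2.imread("pics/side0.png")[190:300,220:350]
cv2.imwrite("pics/sidez.png",cv2.resize(im,None,fx=5,fy=5,interpolation=cv2.INTER_CUBIC))
```

```text
(no output)
```

View pics/topz.png

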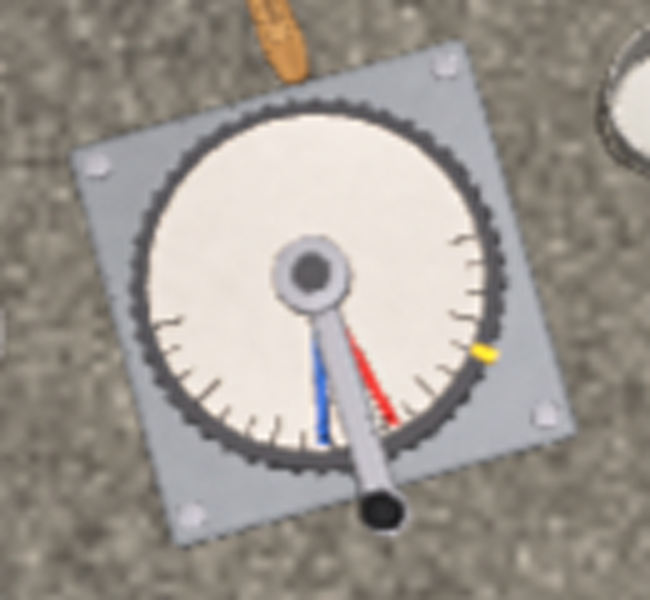

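View pics/sidez.png

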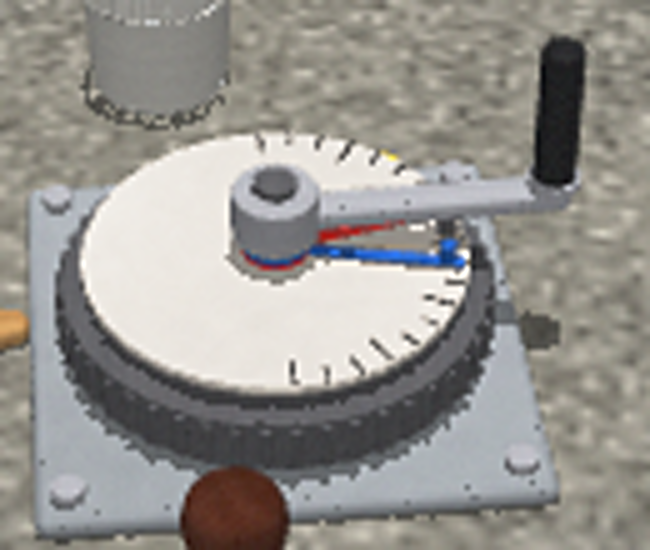

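```bash
cat > h.py <<'E'
import numpy as np,cv2
from plant import r
def ray(n,px):
    c=r.get_calibration(n);K=c["K"];P=c["pose"]
    d=np.array([(px[0]-K[0,2])/K[0,0],-(px[1]-K[1,2])/K[1,1],-1.])
    return P[:3,3],P[:3,:3]@d
def onz(n,px,z):
    o,d=ray(n,px);return o+d*(z-o[2])/d[2]
def proj(n,p):
    c=r.get_calibration(n);K=c["K"];P=c["pose"]
    q=P[:3,:3].T@(np.array(p)-P[:3,3]);return K[0,2]-K[0,0]*q[0]/q[2],K[1,2]+K[1,1]*q[1]/q[2]
def cent(m):
    ys,xs=np.nonzero(m);return xs.mean(),ys.mean(),len(xs)
def masks(im):
    a=im.astype(int);R,G,B=a[...,0],a[...,1],a[...,2]
    return dict(red=(R>150)&(G<90)&(B<90),blue=(B>150)&(R<90),yel=(R>180)&(G>150)&(B<100),white=(R>215)&(G>205)&(B>190),black=(a.max(-1)<45))
def box(m,x0,y0,x1,y1):
    k=np.zeros_like(m);k[y0:y1,x0:x1]=m[y0:y1,x0:x1];return k
E
python3 - <<'E'
from h import *
im=cv2.imread("pics/top0.png")[:,:,::-1]
m=masks(im);b=lambda k:box(m[k],222,170,332,280)
for k in m: print(k,cent(b(k)))
w=b("white").astype(np.uint8)
cs,_=cv2.findContours(w,cv2.RETR_EXTERNAL,cv2.CHAIN_APPROX_NONE)
c=cv2.convexHull(max(cs,key=cv2.contourArea))
e=cv2.fitEllipse(c);print(e)
D=onz("top",e[0],.046);print("dial",D)
P=np.array([onz("top",p[0],.046) for p in c]);print("radii",np.linalg.norm(P-D,axis=1).round(3)[::6])
x,y,_=cent(box(m["black"],275,255,300,280));print("grip px",x,y)
for z in(.103,.116,.128):
  g=onz("top",(x,y),z);print("grip",z,g,np.linalg.norm(g[:2]-D[:2]),np.arctan2(*(D-g)[1::-1]))
g=onz("top",(210+384/5,165+510/5),.128);print(g)
yl=onz("top",cent(b("yel"))[:2],.036);print("yel",yl,np.linalg.norm(yl[:2]-D[:2]))
for k in("red","blue"):
  ys,xs=np.nonzero(b(k));q=np.array([onz("top",p,.048)[:2]-D[:2] for p in zip(xs,ys)]);print(k,np.linalg.norm(q,axis=1).max(),np.arctan2(-q[:,1],-q[:,0]).mean())
# plate corners, z=.010
pts=[onz("top",(210+x/5,165+y/5),.010) for x,y in((70,155),(463,40),(577,432),(178,547))]
pts=np.array(pts);print(pts, pts.mean(0))
for i in range(4):
  d=pts[(i+1)%4]-pts[i];print(np.linalg.norm(d),np.arctan2(d[1],d[0]))
# side
im=cv2.imread("pics/side0.png")[:,:,::-1];m=masks(im)
k=box(m["black"],325,195,340,230);ys,xs=np.nonzero(k);print("side",xs.min(),xs.max(),ys.min(),ys.max(),cent(k))
o1,d1=ray("side",(332.2,198.5)); 
print(onz("side",(332.3,213),.1),proj("side",(*g[:2],.1)),proj("side",D))
E
```

```text
red (np.float64(284.6470588235294), np.float64(242.58823529411765), 17)
blue (np.float64(274.125), np.float64(246.3125), 16)
yel (np.float64(294.5), np.float64(217.27777777777777), 18)
white (np.float64(271.944128113879), np.float64(218.29893238434164), 2810)
black (np.float64(285.8125), np.float64(266.53125), 32)
((272.61834716796875, 220.9665985107422), (65.76666259765625, 66.26912689208984), 46.519351959228516)
dial [0.63783287 0.04265084 0.046     ]
radii [0.069 0.068 0.068 0.068 0.069 0.069]
grip px 285.8125 266.53125
grip 0.103 [0.54261044 0.01552573 0.103     ] 0.09901052497288036 0.2775101382201662
grip 0.116 [0.5424126  0.01509851 0.116     ] 0.09931847531698303 0.28110138349276137
grip 0.128 [0.54222998 0.01470415 0.128     ] 0.09960386731215563 0.284396630510549
[0.54131351 0.0128677  0.128     ]
yel [ 0.64549734 -0.00266327  0.036     ] 0.04595772783295302
red 0.06446415229821535 0.4865634945791639
blue 0.06643726038386931 0.04325424831723397
[[ 0.69873901  0.14905082  0.01      ]
 [ 0.74440779 -0.02215913  0.01      ]
 [ 0.57405667 -0.06601458  0.01      ]
 [ 0.529317    0.10420772  0.01      ]] [0.63663012 0.04127121 0.01      ]
0.1771961753404905 -1.3101241542253477
0.17590567157920353 -2.8896226129648968
0.1760036030956412 1.827814159219918
0.17525615959220645 0.2587493424954993
side 327 336 198 226 (np.float64(331.20754716981133), np.float64(212.75471698113208), 212)
[0.53801069 0.01611726 0.1       ] (np.float64(330.5325659520056), np.float64(211.69483450859025)) (np.float64(273.3250430185325), np.float64(240.5206183560911))
```

```bash
python3 -m creep '[1,-0.708,-0.02,0.076,40, 1,-0.708,-0.02,0.076,40, 1,-0.708,-0.02,0.076,40, 1,-0.708,-0.02,0.076,40, 1,-0.708,-0.02,0.076,40]' 20
```

```text
clock: 0.52
eef_pos: [0.3229, -0.329, 0.2219]
eef_rot: [-3.14, 0.0, 0.276]
ft_force: [0.9, -0.4, -1.3]
gripper_width: 0.0641
```

```bash
python3 -m creep '[0.607,-0.542,0.04,0,40, 0.607,-0.542,0.04,0,40, 0.607,-0.542,0.04,0,40, 0.607,-0.542,0.04,0,40, 0.607,-0.542,0.04,0,40]'
```

```text
clock: 0.93
eef_pos: [0.4343, -0.153, 0.2118]
eef_rot: [-3.14, 0.0, 0.276]
ft_force: [0.1, -1.3, 0.2]
gripper_width: 0.0406
```

```bash
python3 -m creep '[0.297,-0.264,0.03,0,40, 0.297,-0.264,0.03,0,40, 0.297,-0.264,0.03,0,40, 0.297,-0.264,0.03,0,40, 0.297,-0.264,0.03,0,40]'
python3 -m creep '[0,0,0,0,40, 0,0,0,0,40]'
python3 - <<'E'
from plant import r
import cv2
s=r.state();print(s["eef_pos"],s["eef_rot"],s["ft_force"],s["clock"])
for n in("wrist","top"):
    im=r.capture(n);cv2.imwrite(f"pics/{n}1.png",im[:,:,::-1])
E
```

```text
clock: 1.35
eef_pos: [0.5421, 0.0171, 0.1966]
eef_rot: [-3.14, 0.0, 0.277]
ft_force: [0.6, -0.4, 0.2]
gripper_width: 0.0398
clock: 1.52
eef_pos: [0.5421, 0.0186, 0.1958]
eef_rot: [-3.14, 0.002, 0.279]
ft_force: [-0.4, -0.3, -0.9]
gripper_width: 0.0399
[0.54214134 0.01856314 0.19576778] [-3.13955544e+00  1.67525768e-03  2.79435931e-01] [-0.41100141 -0.26572405 -0.85883842] 1.5167
```

View pics/wrist1.png

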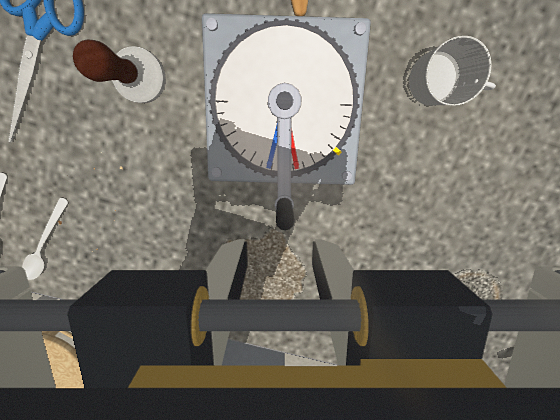

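```bash
cat >> h.py <<'E'
from scipy.spatial.transform import Rotation as Ro
def wpose(s):
    T=np.eye(4);T[:3,:3]=Ro.from_euler("xyz",s["eef_rot"]).as_matrix();T[:3,3]=s["eef_pos"];return T@r.get_calibration("wrist")["tool_from_camera"],T
def wonz(s,px,z):
    K=r.get_calibration("wrist")["K"];P,_=wpose(s)
    d=P[:3,:3]@np.array([(px[0]-K[0,2])/K[0,0],-(px[1]-K[1,2])/K[1,1],-1.])
    o=P[:3,3];return o+d*(z-o[2])/d[2]
def wproj(s,p):
    K=r.get_calibration("wrist")["K"];P,_=wpose(s)
    q=P[:3,:3].T@(np.array(p)-P[:3,3]);return K[0,2]-K[0,0]*q[0]/q[2],K[1,2]+K[1,1]*q[1]/q[2]
E
python3 - <<'E'
from h import *
s=r.state()
im=cv2.imread("pics/wrist1.png");cv2.imwrite("pics/w1z.png",cv2.resize(im[80:240,200:370],None,fx=3.5,fy=3.5,interpolation=cv2.INTER_CUBIC))
im=im[:,:,::-1];m=masks(im)
for k in("red","blue","yel"): print(k,cent(box(m[k],200,90,370,200)))
a=im.max(-1)<60
print("black",cent(box(a,270,195,300,235)))
yel=wonz(s,cent(box(m["yel"],200,90,370,200))[:2],.036)
for z,c in((.062,(285,101)),(.046,(286,98))): print(wonz(s,c,z))
print("yel",yel,np.linalg.norm(yel[:2]-[.637,.042]),np.arctan2(*-(yel[:2]-[.637,.042])[::-1]))
print(wonz(s,(285,222),.128),wonz(s,(285,207),.128))
for p in((.541,.0145,.128),(.541,.0145,.103),(.541,.0145,.072),(.637,.042,.046)):print(p,wproj(s,p))
E
```

```text
red (np.float64(293.99074074074076), np.float64(153.69444444444446), 108)
blue (np.float64(275.15384615384613), np.float64(135.28205128205127), 39)
yel (np.float64(336.61290322580646), np.float64(150.2258064516129), 31)
black (np.float64(283.9205298013245), np.float64(214.66666666666666), 453)
[0.63682029 0.03924345 0.062     ]
[0.64098373 0.0391138  0.046     ]
yel [ 0.60543603 -0.02915467  0.036     ] 0.07784132382897568 1.1532802025054607
[0.54002886 0.01226435 0.128     ] [0.55262577 0.01592988 0.128     ]
(0.541, 0.0145, 0.128) (np.float64(282.7668905793408), np.float64(220.2530397790634))
(0.541, 0.0145, 0.103) (np.float64(282.49726246149453), np.float64(211.65390234321916))
(0.541, 0.0145, 0.072) (np.float64(282.22285218989975), np.float64(202.9022496665623))
(0.637, 0.042, 0.046) (np.float64(282.16863718961537), np.float64(101.18832057783007))
```

View pics/w1z.png

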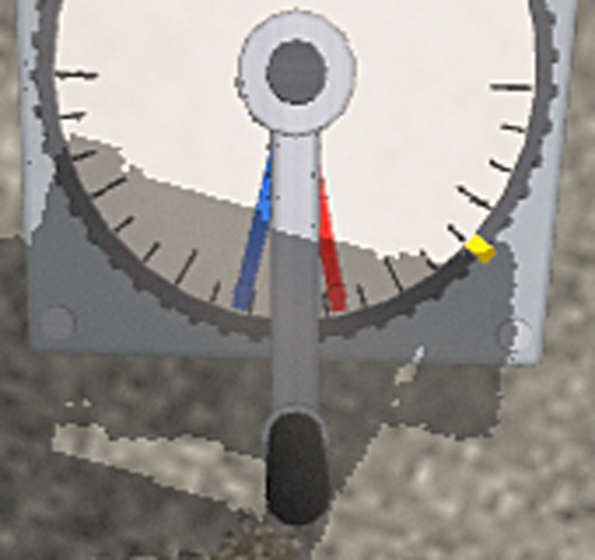

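```bash
python3 -m creep '[-0.005,0.01,0.06,0,40, -0.005,0.01,0.12,0,40, -0.005,0.01,0.18,0,40, -0.005,0.01,0.216,0,40, -0.005,0.01,0.216,0,40]'
python3 -m creep '[0,0,0,0,40, 0,0,0,0,26, 0,0,0,0,26]'
python3 - <<'E'
from plant import r
import cv2
s=r.state();print(s["eef_pos"],s["eef_rot"],s["ft_force"],s["clock"],s["gripper_width"])
for n in("wrist",):
    im=r.capture(n);cv2.imwrite(f"pics/{n}2.png",im[:,:,::-1])
E
```

```text
clock: 2.03
eef_pos: [0.5377, 0.01, 0.0852]
eef_rot: [-3.138, 0.007, 0.275]
ft_force: [0.5, -0.4, 0.5]
gripper_width: 0.0399
clock: 2.28
eef_pos: [0.5383, 0.0094, 0.0866]
eef_rot: [-3.139, 0.005, 0.274]
ft_force: [-0.2, 0.2, 0.3]
gripper_width: 0.031
[0.53833263 0.00942591 0.08660841] [-3.13874515  0.00502294  0.27404978] [-0.20268203  0.24156168  0.27229073] 2.2833 0.030987483822193986
```

View pics/wrist2.png

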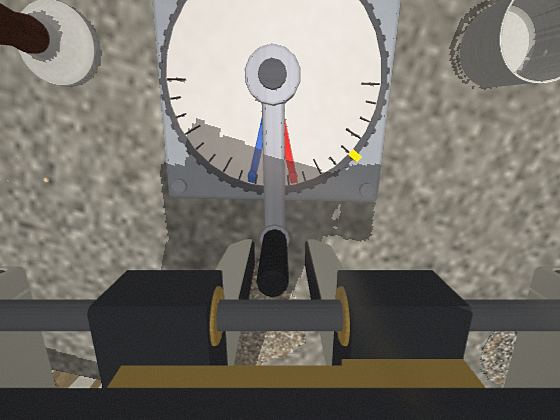

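```bash
python3 -m creep '[0.006,-0.004,0,0,23, 0.006,-0.004,0,0,23, 0.006,-0.004,0,0,23]'
python3 -m creep '[0.0,0.01,0,-0.03,23, 0.001,0.02,0,-0.06,23, 0.001,0.02,0,-0.06,23]'
```

```text
clock: 2.58
eef_pos: [0.5412, 0.0125, 0.0872]
eef_rot: [-3.139, 0.004, 0.275]
ft_force: [-0.5, -0.4, -0.3]
gripper_width: 0.0231
clock: 2.83
eef_pos: [0.5446, 0.0026, 0.0873]
eef_rot: [-3.139, 0.003, 0.371]
ft_force: [0.1, 0.4, -0.7]
gripper_width: 0.0229
```

```bash
cat > rep.py <<'E'
from h import *
s=r.state();_,T=wpose(s);C=np.array([.637,.041]);v=C-s["eef_pos"][:2]
f=T[:3,:3].T@s["ft_force"]
print("t %.2f R %.4f ang %.4f (rel .26: %.4f) yaw %.3f z %.4f w %.4f Ftool x%.2f y%.2f z%.2f"%(s["clock"],np.hypot(*v),np.arctan2(v[1],v[0]),np.arctan2(v[1],v[0])-.26,s["eef_rot"][2],s["eef_pos"][2],s["gripper_width"],*f))
E
python3 -m creep '[0,0.008,0,-0.03,23, 0,0.016,0,-0.055,23, 0,0.016,0,-0.055,23]';python3 rep.py
python3 -m creep '[0,0,0,0,23]';python3 rep.py
```

```text
clock: 3.08
eef_pos: [0.5477, -0.005, 0.0874]
eef_rot: [-3.139, 0.003, 0.457]
ft_force: [0.1, 0.9, 0.7]
gripper_width: 0.0229
t 3.08 R 0.1004 ang 0.4761 (rel .26: 0.2161) yaw 0.457 z 0.0874 w 0.0229 Ftool x0.54 y-0.78 z-0.70
clock: 3.17
eef_pos: [0.5477, -0.0049, 0.0873]
eef_rot: [-3.139, 0.003, 0.455]
ft_force: [0.7, 1.1, 0.4]
gripper_width: 0.0234
t 3.17 R 0.1004 ang 0.4744 (rel .26: 0.2144) yaw 0.455 z 0.0873 w 0.0234 Ftool x1.15 y-0.70 z-0.45
```

```bash
for i in 1; do python3 -m creep '[0,0.003,0,-0.01,23, 0,0.006,0,-0.02,23, 0,0.006,0,-0.02,23]'>/dev/null;python3 rep.py;done
python3 -m creep '[0,0.003,0,-0.01,23, 0,0.006,0,-0.02,23, 0,0.006,0,-0.02,23]'>/dev/null;python3 rep.py
```

```text
t 3.42 R 0.1005 ang 0.5049 (rel .26: 0.2449) yaw 0.487 z 0.0873 w 0.0230 Ftool x-0.07 y0.19 z-0.00
t 3.67 R 0.1006 ang 0.5369 (rel .26: 0.2769) yaw 0.520 z 0.0874 w 0.0227 Ftool x0.14 y0.09 z-0.34
```

```bash
python3 -m creep '[0,0.003,0,-0.01,23, 0,0.006,0,-0.02,23, 0,0.006,0,-0.02,23]'>/dev/null;python3 rep.py
```

```text
t 3.92 R 0.1007 ang 0.5698 (rel .26: 0.3098) yaw 0.552 z 0.0874 w 0.0231 Ftool x-1.12 y0.24 z0.34
```

```bash
python3 -m creep '[0,0.003,0,-0.01,23, 0,0.006,0,-0.02,23, 0,0.006,0,-0.02,23]'>/dev/null;python3 rep.py
```

```text
t 4.17 R 0.1008 ang 0.6023 (rel .26: 0.3423) yaw 0.585 z 0.0873 w 0.0224 Ftool x-0.06 y-0.02 z-0.63
```

```bash
python3 -m creep '[0,0.003,0,-0.01,23, 0,0.006,0,-0.02,23, 0,0.006,0,-0.02,23]'>/dev/null;python3 rep.py
python3 - <<'E'
from plant import r
import cv2
im=r.capture("wrist");cv2.imwrite("pics/wrist3.png",im[:,:,::-1])
E
python3 rep.py
```

```text
t 4.42 R 0.1009 ang 0.6348 (rel .26: 0.3748) yaw 0.618 z 0.0874 w 0.0231 Ftool x-0.15 y-0.53 z0.14
t 4.47 R 0.1010 ang 0.6339 (rel .26: 0.3739) yaw 0.617 z 0.0873 w 0.0227 Ftool x-0.03 y-0.08 z-0.36
```

View pics/wrist3.png

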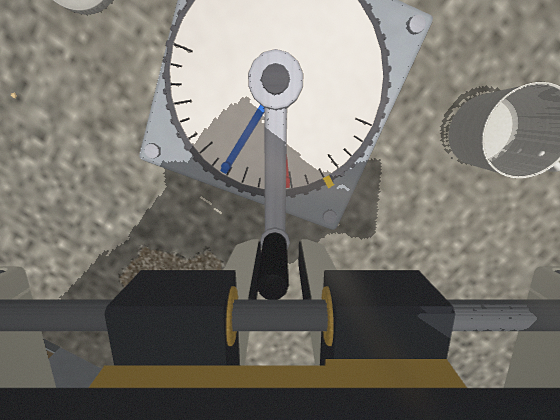

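```bash
python3 -m creep '[0,0.003,0,-0.01,23, 0.001,0.005,0,-0.017,23, 0.001,0.005,0,-0.017,23]'>/dev/null;python3 rep.py
```

```text
t 4.72 R 0.1005 ang 0.6608 (rel .26: 0.4008) yaw 0.645 z 0.0873 w 0.0228 Ftool x-0.04 y0.38 z0.32
```

```bash
python3 -m creep '[0,0.003,0,-0.01,23, 0.001,0.005,0,-0.017,23, 0.001,0.005,0,-0.017,23]'>/dev/null;python3 rep.py
```

```text
t 4.97 R 0.1001 ang 0.6877 (rel .26: 0.4277) yaw 0.672 z 0.0873 w 0.0227 Ftool x0.11 y0.02 z0.81
```

```bash
python3 -m creep '[0,0.003,0,-0.01,23, 0.001,0.005,0,-0.017,23, 0.001,0.005,0,-0.017,23]'>/dev/null;python3 rep.py
```

```text
t 5.22 R 0.0996 ang 0.7151 (rel .26: 0.4551) yaw 0.700 z 0.0873 w 0.0232 Ftool x-0.09 y-0.12 z-1.16
```

```bash
python3 -m creep '[0,0.003,0,-0.01,23, 0,0.005,0,-0.017,23, 0,0.005,0,-0.017,23]'>/dev/null;python3 rep.py
```

```text
t 5.47 R 0.0996 ang 0.7427 (rel .26: 0.4827) yaw 0.728 z 0.0873 w 0.0227 Ftool x-0.09 y-0.22 z-0.62
```

```bash
python3 -m creep '[0,0.003,0,-0.01,23, 0,0.005,0,-0.017,23, 0,0.005,0,-0.017,23]'>/dev/null;python3 rep.py
```

```text
t 5.72 R 0.0997 ang 0.7692 (rel .26: 0.5092) yaw 0.755 z 0.0873 w 0.0227 Ftool x-0.04 y0.08 z-0.15
```

```bash
python3 -m creep '[0,0.003,0,-0.01,23, 0,0.005,0,-0.017,23, 0,0.005,0,-0.017,23]'>/dev/null;python3 rep.py
```

```text
t 5.97 R 0.0997 ang 0.7942 (rel .26: 0.5342) yaw 0.783 z 0.0873 w 0.0232 Ftool x0.18 y-1.47 z-0.79
```

```bash
python3 -m creep '[0,0.002,0,-0.006,23, 0,0.002,0,-0.006,23]'>/dev/null;python3 rep.py
```

```text
t 6.13 R 0.0996 ang 0.8038 (rel .26: 0.5438) yaw 0.793 z 0.0873 w 0.0232 Ftool x1.17 y-2.62 z-1.94
```

```bash
python3 -m creep '[0,0.002,0,-0.006,23, 0,0.002,0,-0.006,23]'>/dev/null;python3 rep.py
```

```text
t 6.30 R 0.0996 ang 0.8131 (rel .26: 0.5531) yaw 0.803 z 0.0872 w 0.0231 Ftool x2.66 y-4.59 z-0.91
```

```bash
python3 -m creep '[0,0,0,0,23, 0,0,0,0,23]'>/dev/null;python3 rep.py;  python3 -m creep '[0,0,0,0,23, 0,0,0,0,23]'>/dev/null;python3 rep.py
python3 - <<'E'
from plant import r
import cv2
im=r.capture("wrist");cv2.imwrite("pics/wrist4.png",im[:,:,::-1])
E
python3 rep.py;python3 -m creep '[0,0,0,0,23, 0,0,0,0,23]'>/dev/null;python3 rep.py
```

```text
t 6.47 R 0.0996 ang 0.8130 (rel .26: 0.5530) yaw 0.803 z 0.0872 w 0.0233 Ftool x1.38 y-3.70 z-2.01
t 6.63 R 0.0997 ang 0.8130 (rel .26: 0.5530) yaw 0.803 z 0.0872 w 0.0230 Ftool x1.86 y-3.58 z-1.13
t 6.68 R 0.0996 ang 0.8130 (rel .26: 0.5530) yaw 0.803 z 0.0873 w 0.0228 Ftool x1.72 y-2.19 z-0.88
t 6.85 R 0.0997 ang 0.8129 (rel .26: 0.5529) yaw 0.803 z 0.0872 w 0.0231 Ftool x1.71 y-2.86 z-0.98
```

View pics/wrist4.png

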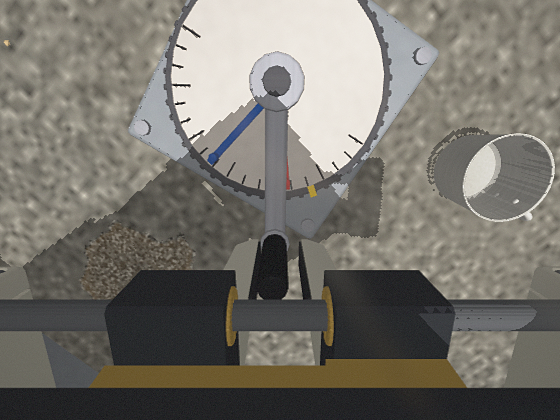

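```bash
python3 -m creep '[0,0.002,0,-0.006,23, 0,0.002,0,-0.006,23, 0,0.002,0,-0.006,23]'>/dev/null;python3 rep.py;  python3 -m creep '[0,0,0,0,23, 0,0,0,0,23, 0,0,0,0,23, 0,0,0,0,23]'>/dev/null;python3 rep.py
python3 -m creep '[0,0,0,0,23, 0,0,0,0,23, 0,0,0,0,23, 0,0,0,0,23]'>/dev/null;python3 rep.py
```

```text
t 7.10 R 0.0997 ang 0.8229 (rel .26: 0.5629) yaw 0.813 z 0.0872 w 0.0228 Ftool x2.17 y-4.40 z-1.39
t 7.43 R 0.0997 ang 0.8228 (rel .26: 0.5628) yaw 0.813 z 0.0872 w 0.0229 Ftool x1.42 y-4.53 z-0.62
t 7.77 R 0.0997 ang 0.8229 (rel .26: 0.5629) yaw 0.813 z 0.0872 w 0.0230 Ftool x2.25 y-3.74 z-1.47
```

```bash
python3 -m creep '[0,0,0,0,23, 0,0,0,0,23, 0,0,0,0,23]'>/dev/null;python3 rep.py
python3 -m creep '[0,-0.004,0,0.013,23, 0,-0.01,0,0.032,23, 0.001,-0.018,0,0.057,23, 0.002,-0.026,0,0.083,23, 0.002,-0.026,0,0.083,23]'>/dev/null;python3 rep.py
python3 -m creep '[0,-0.008,0,0.025,23, 0.001,-0.016,0,0.051,23, 0.001,-0.024,0,0.076,23, 0.002,-0.032,0,0.102,23, 0.002,-0.032,0,0.102,23]'>/dev/null;python3 rep.py
python3 - <<'E'
from plant import r
import cv2
im=r.capture("wrist");cv2.imwrite("pics/wrist5.png",im[:,:,::-1])
E
```

```text
t 8.02 R 0.0997 ang 0.8226 (rel .26: 0.5626) yaw 0.813 z 0.0872 w 0.0229 Ftool x1.71 y-4.23 z-0.67
t 8.43 R 0.0995 ang 0.6909 (rel .26: 0.4309) yaw 0.680 z 0.0873 w 0.0232 Ftool x-0.09 y0.50 z0.04
t 8.85 R 0.0996 ang 0.5300 (rel .26: 0.2700) yaw 0.519 z 0.0874 w 0.0234 Ftool x0.10 y0.56 z0.56
```

View pics/wrist5.png

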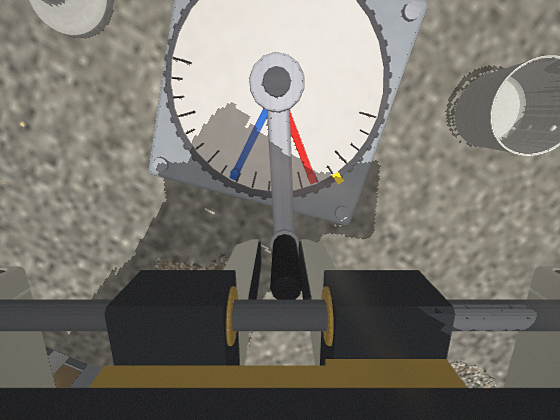

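```bash
python3 -m creep '[0,-0.008,0,0.025,23, 0.001,-0.016,0,0.051,23, 0.001,-0.024,0,0.076,23, 0.002,-0.032,0,0.102,23, 0.002,-0.032,0,0.102,23]'>/dev/null;python3 rep.py
python3 -m creep '[0,-0.008,0,0.025,23, 0.001,-0.016,0,0.051,23, 0.001,-0.024,0,0.076,23, 0.002,-0.032,0,0.102,23, 0.002,-0.032,0,0.102,23]'>/dev/null;python3 rep.py
python3 -m creep '[0,-0.008,0,0.025,23, 0.001,-0.016,0,0.051,23, 0.001,-0.022,0,0.07,23, 0.001,-0.022,0,0.07,23]'>/dev/null;python3 rep.py
```

```text
t 9.32 R 0.0996 ang 0.3712 (rel .26: 0.1112) yaw 0.361 z 0.0875 w 0.0232 Ftool x0.07 y0.17 z-0.26
t 9.73 R 0.0995 ang 0.2102 (rel .26: -0.0498) yaw 0.202 z 0.0875 w 0.0229 Ftool x0.83 y0.57 z-0.03
t 10.07 R 0.0994 ang 0.1004 (rel .26: -0.1596) yaw 0.094 z 0.0876 w 0.0228 Ftool x-0.49 y-0.49 z0.41
```

```bash
python3 -m creep '[0,-0.003,0,0.01,23, 0,-0.006,0,0.02,23, 0,-0.006,0,0.02,23]'>/dev/null;python3 rep.py
python3 -m creep '[0,-0.003,0,0.01,23, 0,-0.006,0,0.02,23, 0,-0.006,0,0.02,23]'>/dev/null;python3 rep.py
```

```text
t 10.32 R 0.0993 ang 0.0708 (rel .26: -0.1892) yaw 0.062 z 0.0876 w 0.0228 Ftool x1.17 y0.48 z-0.30
t 10.57 R 0.0993 ang 0.0390 (rel .26: -0.2210) yaw 0.030 z 0.0876 w 0.0232 Ftool x-0.39 y0.01 z0.31
```

```bash
python3 -m creep '[0,-0.003,0,0.01,23, 0,-0.005,0,0.017,23, 0,-0.005,0,0.017,23]'>/dev/null;python3 rep.py
```

```text
t 10.82 R 0.0993 ang 0.0114 (rel .26: -0.2486) yaw 0.003 z 0.0876 w 0.0229 Ftool x-0.20 y-0.23 z0.16
```

```bash
python3 -m creep '[0,-0.003,0,0.01,23, 0,-0.005,0,0.017,23, 0,-0.005,0,0.017,23]'>/dev/null;python3 rep.py
```

```text
t 11.07 R 0.0993 ang -0.0158 (rel .26: -0.2758) yaw -0.025 z 0.0876 w 0.0230 Ftool x0.22 y-0.86 z-0.73
```

```bash
python3 -m creep '[0,-0.003,0,0.01,23, 0,-0.005,0,0.017,23, 0,-0.005,0,0.017,23]'>/dev/null;python3 rep.py
```

```text
t 11.32 R 0.0993 ang -0.0430 (rel .26: -0.3030) yaw -0.053 z 0.0876 w 0.0232 Ftool x-0.20 y-0.13 z0.63
```

```bash
python3 -m creep '[0,-0.003,0,0.01,23, 0,-0.005,0,0.017,23, 0,-0.005,0,0.017,23]'>/dev/null;python3 rep.py
```

```text
t 11.57 R 0.0993 ang -0.0704 (rel .26: -0.3304) yaw -0.080 z 0.0876 w 0.0232 Ftool x-1.18 y-0.59 z1.19
```

```bash
python3 -m creep '[0,-0.003,0,0.01,23, 0,-0.005,0,0.017,23, 0,-0.005,0,0.017,23]'>/dev/null;python3 rep.py
```

```text
t 11.82 R 0.0993 ang -0.0978 (rel .26: -0.3578) yaw -0.108 z 0.0876 w 0.0232 Ftool x0.45 y0.08 z0.24
```

```bash
python3 -m creep '[0,-0.003,0,0.01,23, 0,-0.005,0,0.017,23, 0,-0.005,0,0.017,23]'>/dev/null;python3 rep.py
```

```text
t 12.07 R 0.0994 ang -0.1247 (rel .26: -0.3847) yaw -0.136 z 0.0875 w 0.0229 Ftool x-0.50 y-0.56 z-0.19
```

```bash
python3 - <<'E'
from plant import r
import cv2
im=r.capture("wrist");cv2.imwrite("pics/wrist6.png",im[:,:,::-1])
E
python3 -m creep '[0,-0.003,0,0.01,23, 0,-0.005,0,0.017,23, 0,-0.005,0,0.017,23]'>/dev/null;python3 rep.py
```

```text
t 12.37 R 0.0994 ang -0.1511 (rel .26: -0.4111) yaw -0.163 z 0.0876 w 0.0228 Ftool x-0.41 y-0.60 z-0.55
```

View pics/wrist6.png

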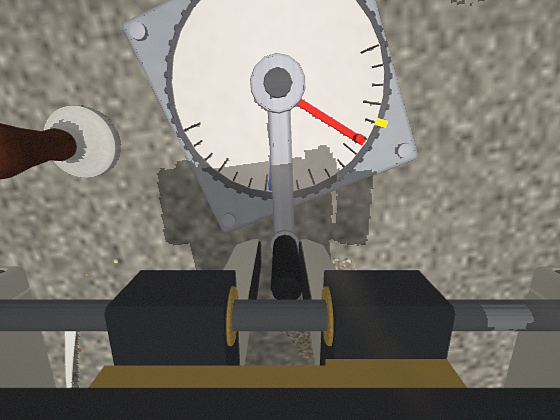

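```bash
python3 -m creep '[0,-0.002,0,0.007,23, 0,-0.004,0,0.013,23, 0,-0.004,0,0.013,23]'>/dev/null;python3 rep.py
```

```text
t 12.62 R 0.0994 ang -0.1720 (rel .26: -0.4320) yaw -0.184 z 0.0876 w 0.0225 Ftool x0.63 y1.04 z0.44
```

```bash
python3 -m creep '[0,-0.002,0,0.007,23, 0,-0.004,0,0.013,23, 0,-0.004,0,0.013,23]'>/dev/null;python3 rep.py
```

```text
t 12.87 R 0.0994 ang -0.1923 (rel .26: -0.4523) yaw -0.205 z 0.0875 w 0.0232 Ftool x0.60 y3.09 z-0.72
```

```bash
python3 -m creep '[0,-0.002,0,0.007,23, 0,-0.004,0,0.013,23, 0,-0.004,0,0.013,23]'>/dev/null;python3 rep.py
```

```text
t 13.12 R 0.0994 ang -0.2124 (rel .26: -0.4724) yaw -0.226 z 0.0875 w 0.0232 Ftool x0.20 y4.35 z-0.27
```

Resistance clearly felt (about 4 N). Rest here.

```bash
python3 -m creep '[0,0,0,0,23, 0,0,0,0,23, 0,0,0,0,23]'>/dev/null;python3 rep.py
python3 -m creep '[0,0,0,0,23, 0,0,0,0,23, 0,0,0,0,23]'>/dev/null;python3 rep.py
python3 -m creep '[0,0,0,0,23, 0,0,0,0,23, 0,0,0,0,23]'>/dev/null;python3 rep.py
```

```text
t 13.37 R 0.0994 ang -0.2121 (rel .26: -0.4721) yaw -0.226 z 0.0876 w 0.0227 Ftool x0.25 y3.73 z-0.99
t 13.62 R 0.0994 ang -0.2121 (rel .26: -0.4721) yaw -0.226 z 0.0876 w 0.0234 Ftool x0.15 y3.07 z0.19
t 13.87 R 0.0994 ang -0.2120 (rel .26: -0.4720) yaw -0.226 z 0.0876 w 0.0230 Ftool x0.07 y2.82 z-0.30
```

```bash
python3 -m creep '[0,-0.002,0,0.006,23, 0,-0.002,0,0.006,23, 0,-0.002,0,0.006,23]'>/dev/null;python3 rep.py
python3 -m creep '[0,0,0,0,23, 0,0,0,0,23, 0,0,0,0,23, 0,0,0,0,23]'>/dev/null;python3 rep.py
python3 -m creep '[0,0,0,0,23, 0,0,0,0,23, 0,0,0,0,23, 0,0,0,0,23]'>/dev/null;python3 rep.py
python3 -m creep '[0,0,0,0,23, 0,0,0,0,23, 0,0,0,0,23, 0,0,0,0,23]'>/dev/null;python3 rep.py
```

```text
t 14.12 R 0.0994 ang -0.2218 (rel .26: -0.4818) yaw -0.236 z 0.0875 w 0.0229 Ftool x0.75 y4.58 z-0.43
t 14.45 R 0.0994 ang -0.2219 (rel .26: -0.4819) yaw -0.236 z 0.0875 w 0.0233 Ftool x0.38 y4.10 z-0.81
t 14.78 R 0.0994 ang -0.2219 (rel .26: -0.4819) yaw -0.236 z 0.0875 w 0.0227 Ftool x0.45 y3.71 z-0.52
t 15.12 R 0.0994 ang -0.2218 (rel .26: -0.4818) yaw -0.236 z 0.0875 w 0.0230 Ftool x0.94 y5.05 z-0.52
```

```bash
python3 -m creep '[0,0.005,0,-0.016,23, 0.001,0.013,0,-0.041,23, 0.001,0.021,0,-0.067,23, 0.002,0.029,0,-0.092,23, 0.002,0.029,0,-0.092,23]'>/dev/null;python3 rep.py
python3 -m creep '[0,0.008,0,-0.025,23, 0.001,0.016,0,-0.051,23, 0.001,0.024,0,-0.076,23, 0.002,0.032,0,-0.102,23, 0.002,0.032,0,-0.102,23]'>/dev/null;python3 rep.py
python3 -m creep '[0,0.008,0,-0.025,23, 0.001,0.016,0,-0.051,23, 0.001,0.024,0,-0.076,23, 0.002,0.032,0,-0.102,23, 0.002,0.032,0,-0.102,23]'>/dev/null;python3 rep.py
```

```text
t 15.53 R 0.0996 ang -0.0757 (rel .26: -0.3357) yaw -0.090 z 0.0876 w 0.0234 Ftool x-0.19 y-0.04 z0.12
t 15.95 R 0.1000 ang 0.0845 (rel .26: -0.1755) yaw 0.071 z 0.0876 w 0.0228 Ftool x0.25 y0.54 z0.06
t 16.37 R 0.1003 ang 0.2447 (rel .26: -0.0153) yaw 0.230 z 0.0876 w 0.0233 Ftool x-0.08 y-0.26 z-1.07
```

Push the last ~8 mm slowly, then centre on the grip and open.

```bash
python3 -m creep '[0,0.004,0,-0.013,23, 0,0.008,0,-0.025,23, 0,0.012,0,-0.038,23, 0,0.016,0,-0.051,23, 0,0.016,0,-0.051,23]'>/dev/null;python3 rep.py
python3 -m creep '[0,-0.007,0,0,23, 0,-0.007,0,0,26, 0,-0.007,0,0,32]'>/dev/null;python3 rep.py
python3 - <<'E'
from plant import r
import cv2
im=r.capture("wrist");cv2.imwrite("pics/wrist7.png",im[:,:,::-1])
E
```

```text
t 16.78 R 0.1007 ang 0.3266 (rel .26: 0.0666) yaw 0.311 z 0.0876 w 0.0234 Ftool x0.98 y0.17 z-0.09
t 17.03 R 0.1008 ang 0.2892 (rel .26: 0.0292) yaw 0.311 z 0.0876 w 0.0288 Ftool x-0.22 y-0.14 z-0.21
```

View pics/wrist7.png

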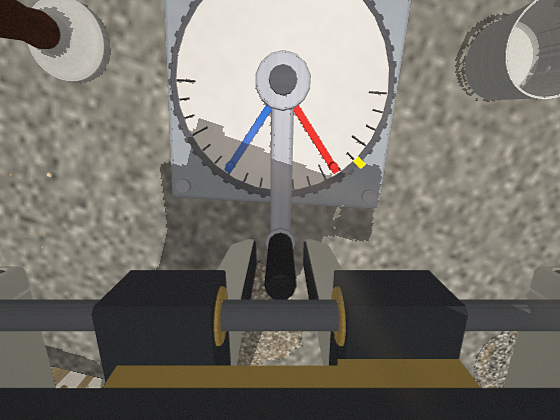

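```bash
python3 -m creep '[0,0,0,0,36, 0,0,0,0,36, 0,0,-0.04,0,36, 0,0,-0.1,0,36, 0,0,-0.16,0,36]';python3 rep.py
python3 -m creep '[0,0,-0.08,0,36, 0,0,-0.14,0,36, -0.1,0,-0.2,0,36, -0.2,0,-0.2,0,36, -0.2,0,-0.2,0,36]'
python3 -m creep '[-0.1,0,0,0,36, -0.2,0,0,0,36, -0.2,0,0,0,36]'
python3 - <<'E'
from h import *
s=r.state();print(s["clock"],s["eef_pos"])
for n in("top","side","wrist"):
    im=r.capture(n);cv2.imwrite(f"pics/{n}8.png",im[:,:,::-1])
for n,(x0,y0,x1,y1) in dict(top=(210,165,340,285),side=(220,190,350,300)).items():
    im=cv2.imread(f"pics/{n}8.png")[y0:y1,x0:x1];cv2.imwrite(f"pics/{n}8z.png",cv2.resize(im,None,fx=4,fy=4,interpolation=cv2.INTER_CUBIC))
a=cv2.imread("pics/top8z.png");b=cv2.resize(cv2.imread("pics/top0.png")[165:285,210:340],None,fx=3,fy=3,interpolation=cv2.INTER_CUBIC)
a=cv2.resize(a,(390,360));cv2.imwrite("pics/cmp.png",np.hstack([b,a]))
for k in("0","8"):
    im=cv2.imread(f"pics/top{k}.png")[:,:,::-1];c=cent(box(masks(im)["yel"],300,225,315,245));p=onz("top",c[:2],.036);print("yel",c,np.arctan2(*(np.array([.637,.042])-p[:2])[::-1]))
E
```

```text
clock: 17.5
eef_pos: [0.54, 0.0121, 0.1681]
eef_rot: [-3.139, 0.003, 0.311]
ft_force: [0.7, 1.0, -0.8]
gripper_width: 0.0366
t 17.50 R 0.1012 ang 0.2897 (rel .26: 0.0297) yaw 0.311 z 0.1681 w 0.0366 Ftool x1.00 y-0.71 z0.84
clock: 17.92
eef_pos: [0.4428, -0.0191, 0.2695]
eef_rot: [-3.14, 0.002, 0.311]
ft_force: [0.1, -0.4, 0.6]
gripper_width: 0.036
clock: 18.17
eef_pos: [0.3442, -0.05, 0.2694]
eef_rot: [-3.14, 0.003, 0.311]
ft_force: [0.2, -0.2, 1.5]
gripper_width: 0.036
18.1667 [ 0.34416393 -0.05000422  0.26937207]
yel (np.float64(306.2307692307692), np.float64(235.23076923076923), 13) 1.1602106996635924
yel (np.float64(306.2307692307692), np.float64(235.23076923076923), 13) 1.1602106996635924
```

View pics/cmp.png

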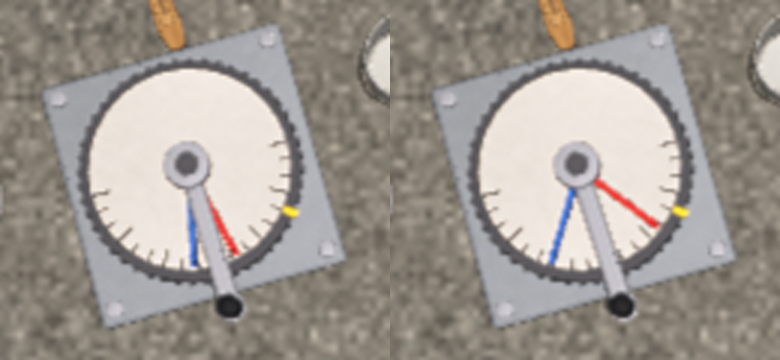

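View pics/side8.png

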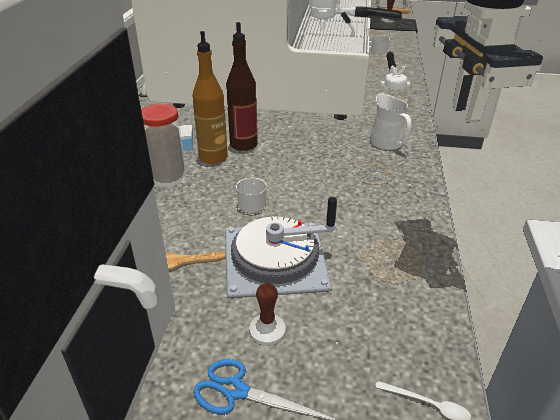

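```bash
python3 -m creep '[0,0,0,0,36, 0,0,0,0,36]'; python3 -c "
from plant import r
print(r.job_done())"
```

```text
clock: 18.48
eef_pos: [0.3479, -0.0499, 0.2702]
eef_rot: [-3.141, 0.0, 0.31]
ft_force: [0.1, 0.2, -0.2]
gripper_width: 0.0362
the job is handed in; nothing more can be done
None
```

I did the job in the order you asked and handed it in at 18.5 s of the 64 s.

- **Method:** I put the fingers loosely on both sides of the handle's grip and swung it from there, so the tool never touched the pointers.
- **Anticlockwise:** The springy resistance began at a handle angle of about 0.49 rad. I pushed on to about 0.53 rad and rested there about 0.9 s at roughly 4.2 N.
- **Clockwise:** The resistance began at about -0.40 rad. I pushed on to about -0.45 rad and rested about 1 s at roughly 4.3 N.
- **Finish:** I brought the handle back to about 0.03 rad, opened the fingers, lifted off and backed away.

**Last checks:**
- In the top view the handle stands between the two pointers, about 0.45 rad from each by my estimate.
- The ring's yellow mark is at the same pixel as before, so the ring did not shift.
- In the pictures the tamper, cup and brush show no sign of having moved.
- No check failed.

**Uncertainty:** Single force readings scatter by about 0.5 to 1 N, and the handle angles come from the tool's position. I did not measure the pointers' final angles separately. Because I pressed a little into the spring, each pointer should stand about 0.04 rad beyond where the resistance began.

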